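Third hand on the snap-lid container

ROBOT

A 6-joint arm with a two-finger parallel gripper is mounted at the origin on the work surface. World frame = base frame: x ahead of the robot, y to its left, z up, the work surface at z = 0. Lengths are in mm, angles in rad, forces in N, time in s.
With the tool pointing down it reaches from about 275 to 825 mm from the base axis. Payload 4.9 kg.
Tool frame: the origin (TCP) lies between the finger pads; the fingertips stand 8 mm ahead of it and the grasp point (between the pads) lies 11 mm behind it; x points along the fingers, y is the direction in which the jaws open and shut, and the axes are right-handed (so a half turn about x gives the same grasp; the last joint's range is limited). The gripper opens to 85 mm and grips with 20 to 120 N. Pads are 22 mm wide; open, the fingers measure 114 mm over their backs; the gripper's body (76 mm by 85 mm) begins 54 mm behind the grasp point. The pads swing forward as they close: fully open they stand 13 mm farther back than shut.
Start: joints at [1.07, 0.326, -0.193, 1.052, 0, 1.437], TCP at [197.242, 513.434, 239.281] pointing down, gripper open.
Joint ranges: [-2.65, 2.65], [-0.97, 1.79], [-1.3, 1.35], [-1.93, 2.1], [-1.47, 1.37], [-3.14, 3.14]. Speed limits (rad/s): [2.57, 2.57, 3.14, 3.14, 3.14, 3.14].

INTERFACE

Orientations are given as a rotation vector (axis times angle).
In Python, from bench import env, cams, order gives the robot as it stands.
- The arm moves only by the tool move_arm, never from a script. Its argument "steps" is a list that holds one entry, the list of rows, each a list of 7 numbers: the shift along the world's x, y, z normalised to -1 to 1, where 1 is 500 mm, then the turn, a rotation vector about the world's x, y, z normalised to -1 to 1, where 1 is 60 degrees, then the opening, from 0 (shut) to 1 (fully open). In form: [[[x, y, z, ax, ay, az, grip], ...]]. A call has 1 to 20 rows; each row is the pose to reach, as a shift and turn from the pose measured when the call began; what a row does not reach only later rows make up. A row lasts 1/8 s, in which the tool goes at most 62.5 mm and 10.7 degrees, less where a joint would pass 70% of its speed; a pose out of reach is approached as far as the arm can. A call with a number of a shift or a turn outside -1 to 1 is refused whole. A call with a gripper value outside its range is refused whole. The fingers move at their own pace and stop on an object; "newtons" is the grip in N (left out, the last holds). Time passes only in rows, so rows that repeat a pose let the fingers close. It gives the time, the measured TCP pose, the force and the opening at its end, in the units of the state.
- env.read_state(): the state, without advancing time (a new reading comes with each control period).
- cams.read_camera(name): name is "scene" or "top" or "wrist"; returns the picture (420x560x3 uint8, red, green, blue); there is no depth.
- cams.camera_params(name): a dict with "fov_y" (degrees; the focal length in pixels is half the picture's height over the tangent of half this angle, whatever the lens; pixels are square), "cx", "cy" (the principal point, pixels), "xyz" and "attitude" of the camera in the world. Camera axes: x right, y down, z forward; pixel columns grow to the right and rows downward; lengths in mm; the calibration is good to about 2 mm. A picture is of the moment at which its call begins: read the wrist's pose just before it. camera_params takes no time and is no camera call; for the wrist camera it gives the pose at the moment of the call.
- order.hand_in(): hands the job in, once; it reports no verdict.
Trained networks look in the newest picture that a camera, given by its name, has taken for a name from the list of things; names that differ only in an ending like _2 or _b are one class to them, and where a whole thing is asked for, a point or a joint stands for the part that bears it (a point fixed in the world has none). Each returns a list of dicts, best first, with "confidence" (0 to 1); they miss things now and then, are a little off and sometimes report something else, mostly with a low value. They report only what shows in the picture. A call takes as long as a camera call.
- cams.recognise(camera, query): "at" ([x, y, z] in mm, in world coordinates, good to about 4 mm: the middle of the surface that is visible of it).
- cams.place_of(camera, query): "at" ([x, y, z] in mm, in world coordinates, good to about 4 mm: a listed point, or the origin of a listed thing).
The state is a dict: "t": time; "qpos": joint angles; "qvel": joint speeds; "joint_torque": joint torques, N m; "tool_pos": TCP position; "ee_rot": TCP orientation; "ft_force": force on the tool from outside, world axes, zero at the start; "torque": the same for the moment, N m; "finger_gap": opening from 0.0 (shut) to 1.0 (fully open).
Only numpy, scipy, OpenCV 4.12 (cv2) and the standard library are available. Lean on these libraries where they do the work, as an engineer would, in place of code of your own. Each camera call takes 0.05 s, during which the arm holds its last target. There are 200 camera calls.

TASK

The clear container of mixer attachments stands open on the counter: swing its hinged lid over by the lift tab and lower it gently onto its seal without letting it drop, then let go of the tab. Be the third hand for the person who will snap the two front clips: with the fingertips, press down on top of the lid at the middle of its front border, just behind the tab, with a steady force of about 14 newtons (between 8 and 20), keep that up for at least two seconds, and finish still pressing. Do not shove the container along the counter or disturb the bowl, the jar or the wooden spoon.

Things in the scene. Friction and masses are not known exactly. Their poses are not given: they have to be found in the camera images.
- tub: Clear plastic container with steel mixer attachments inside, outside 150 (x) x 240 (y) x 100 mm high, loose on the counter, about 1.7 kg. Origin: centre of its underside. x points from the front (clips and lift tab, towards the robot) to the back (hinge), y along the hinge, z up. Two grey snap clips 34 mm wide hang open on the front wall, 85 mm either side of its middle, standing out 15 mm.
- lid (a joint): Angle of the white lid about its hinge, rad: 0 = level, its seal resting on the rim, 1.57 = upright, 1.95 = leaning back on its open stop; grows as the lid opens. The snug hinge holds the lid where it is while above about 1.2; below about 0.9 it falls shut if let go. Under a push on the closed lid it reads a little below 0 (about -0.006 at 13 N).
- lid_shell (a joint): How far the lid's shell has squeezed the soft rubber seal under it, rad about the same hinge line: 0 = not squeezed, 0.03 = as far as it goes. Pushing down on the front border squeezes it by about 0.001 rad (0.15 mm) per newton after the first 2 N; it springs back when let go.
- lid_hinge (a point): On the hinge line, at its middle: 78 mm behind and 104 mm above the container's origin. The closed lid is 246 mm wide and 7 mm thick, its top face 5 mm above the hinge line, its front edge 156 mm in front of the hinge line; a raised panel 3 mm high covers its middle up to 112 mm from the hinge line.
- lid_tab (a point): Middle of the lift tab, which stands out 30 mm from the middle of the lid's front edge: 28 mm wide (along the hinge), 8 mm thick. The point is 171 mm from the hinge line, 15 mm beyond the lid's edge. Its sides can be pinched across the 28 mm, and the tab then turns between the fingers as the lid swings. Fingers reaching past the tab's root meet the lid's edge beside it.
- lid_press (a point): Where to press: on the top face of the lid, middle of the flat front border, 137 mm from the hinge line (19 mm behind the front edge), 5 mm above the hinge line when closed.
- bowl: Bystander: stainless bowl, 170 mm across, 75 mm high, origin at the centre of its underside.
- jar: Bystander: glass jar with steel lid, 64 mm across, 100 mm high, origin at the centre of its underside.
- spoon: Bystander: wooden spoon, 262 mm long, lying on the counter between the robot and the container, origin at its middle.

How it is judged (in metres and radians):
On the way, in this order (a step that is already met when the one before it is completed fails the run):
1. the lid lies closed on its seal, let go, not yet pressed (value of joint lid below 0.03 rad and velocity of joint lid above -0.1 rad/s and contact force between the fingers and tub below 2 N), for 0.2 s.
2. the fingertips press the front border of the closed lid with 8 to 20 N for two seconds (value of joint lid below 0.02 rad and value of joint lid_shell above 0.003 rad and contact force between the fingers and tub between 8 and 20 N and horizontal distance between the grasp point and lid_press below 0.04 m and z of the grasp point in the frame of lid_press above 0 m), for 2 s.
At the end, for the whole second after the job is handed in: Still pressing: lid down (below 0.02 rad) and seal squeezed (above 0.003 rad, less than 8 N gives), the fingers push on it with 8 to 20 N, the grasp point is above the lid within 40 mm (seen from above) of the middle of the front border; container level (0.03 rad) and still (all of step 2 and angle between tub's own z axis and vertical below 0.03 rad and linear speed of tub below 0.01 m/s); the arm keeps its last pose, push and grip.
It fails at once if the lid was let drop or slammed: faster than 1.6 rad/s (25 cm/s at its front edge) in the last 0.15 rad (value of joint lid below 0.15 rad and velocity of joint lid below -1.6 rad/s).
It fails at once if the container was shoved more than 25 mm (distance of tub from where it was at the start of the episode above 0.025 m).
It fails at once if the bowl was disturbed (distance of bowl from where it was at the start of the episode above 0.02 m).
It fails at once if the jar was disturbed (distance of jar from where it was at the start of the episode above 0.02 m).
It fails at once if the wooden spoon was disturbed (distance of spoon from where it was at the start of the episode above 0.02 m).
It also fails if it takes over 67 s, if anything falls off the work surface, if the arm or the gripper's body presses on something with over 40 N, if the wrist force passes 120 N, or if a joint passes its speed limit or range.

## Working session

There is one attempt and no reset: what is moved stays moved. The work goes in short steps, Python scripts to look and compute and a tool call to move; the robot and the scene stay as the last step left them, time stands still between calls to the robot, and variables do not carry over. Pictures are saved under pics/ and viewed, about 8 in all and at most 12, crops included, and the job is handed in when it is done.

Besides the shell and the picture viewer there is one more tool, called as a command line: name --argument value ..., lists and objects as JSON in quotes. move_arm: Moves the arm, as the interface text tells. Its arguments: {"type":"object","properties":{"steps":{"type":"array","items":{"type":"array","items":{"type":"array","items":{"type":"number"}}}},"newtons":{"type":"number"}},"required":["steps"]}

```bash
mkdir -p pics; cat > h.py <<'E'
from bench import env,cams,order
import numpy as np,cv2
from scipy.spatial.transform import Rotation as R
def snap(c,n):
    im=cams.read_camera(c); cv2.imwrite(f'pics/{n}.png',cv2.cvtColor(im,cv2.COLOR_RGB2BGR)); return im
E
python3 - <<'E'
from h import *
s=env.read_state(); print(s)
for c in ('scene','top'):
    snap(c,c+'0'); print(c,cams.camera_params(c))
    for q in ('tub','lid_hinge','lid_tab','lid_press','bowl','jar','spoon'):
        print(q,[(np.round(d['at'],1).tolist(),round(d['confidence'],2)) for d in cams.place_of(c,q)[:2]])
print(env.read_state()['t'])
a=cv2.imread('pics/scene0.png');b=cv2.imread('pics/top0.png')
E
```

```text
{'t': 0.0, 'qpos': array([ 1.06979077e+00,  3.26920152e-01, -1.93607533e-01,  1.05198660e+00,
        4.48028045e-05,  1.43660953e+00]), 'qvel': array([-8.65454551e-04,  2.11173132e-04, -7.69285711e-04,  5.45618833e-05,
       -9.43882528e-04,  5.78759612e-04]), 'joint_torque': array([ 8.71641423e-04, -4.43399262e+01,  2.62440616e+01,  1.56345702e-02,
       -5.43609735e-05,  1.32470195e-06]), 'tool_pos': array([196.94902625, 512.91538715, 238.50576271]), 'ee_rot': array([ 0.28655261,  1.55214778, -0.28910615]), 'ft_force': array([-0.05268673, -0.40984302,  0.14568031]), 'torque': array([-0.00869295, -0.02288521,  0.01848206]), 'finger_gap': 0.9995206740199486}
scene {'fov_y': 46.54566011518838, 'cx': 287.75796003055734, 'cy': 212.19995401621125, 'xyz': array([1163.07868401,  -14.39515783, 1158.18233134]), 'attitude': array([-1.93593187, -1.8940643 ,  0.52640711])}
tub [([589.0, 59.6, -4.1], 0.69)]
lid_hinge [([661.2, 83.3, 101.6], 0.89)]
lid_tab [([685.2, 86.9, 273.2], 0.89)]
lid_press [([679.7, 88.7, 236.5], 0.96)]
bowl [([506.3, -449.0, -1.2], 0.62)]
jar [([534.4, 461.8, -0.2], 0.8)]
spoon [([354.6, -25.1, 1.8], 0.64), ([588.7, 60.4, -1.1], 0.24)]
top {'fov_y': 45.00555915500475, 'cx': 279.9960861433647, 'cy': 207.82424153914275, 'xyz': array([ 160.89750229,  -12.46729457, 1644.87419592]), 'attitude': array([-2.1223442 ,  2.09128914, -0.21950428])}
tub [([586.3, 59.1, -0.3], 0.86)]
lid_hinge [([660.1, 91.4, 104.9], 0.84)]
lid_tab [([679.4, 90.4, 274.0], 0.61)]
lid_press [([680.9, 90.5, 239.6], 0.87)]
bowl [([515.0, -448.3, 8.1], 0.83)]
jar [([531.9, 450.9, -2.8], 0.9)]
spoon [([354.3, -25.7, -3.0], 0.61), ([680.2, 94.4, 240.1], 0.4)]
0.8
```

```bash
ls; ls pics
```

```text
h.py
pics
scene0.png
top0.png
```

View pics/scene0.png

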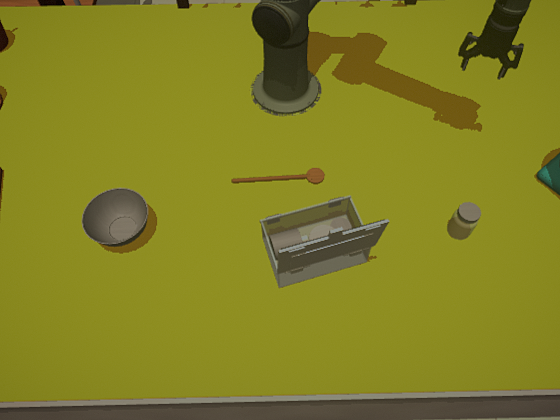

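View pics/top0.png

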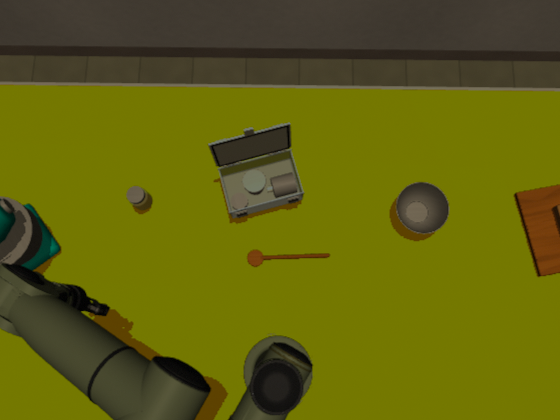

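The scene view shows the open tub at about (320,240) px, with the spoon in front of it at (280,178), the bowl at (115,218) and the jar at (465,220). The top view shows the lid leaning back at (250,145), its tab at (249,131), and the tub turned by roughly 10–20°. I'll zoom in to get the yaw.

```bash
python3 - <<'E'
import cv2,numpy as np
b=cv2.imread('pics/top0.png')[115:225,200:310];a=cv2.imread('pics/scene0.png')[185:295,250:400]
f=lambda i:cv2.resize(np.clip(i*1.6,0,255).astype('uint8'),None,fx=5,fy=5,interpolation=cv2.INTER_CUBIC)
cv2.imwrite('pics/c1.png',f(b))
E
```

```text
(no output)
```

View pics/c1.png

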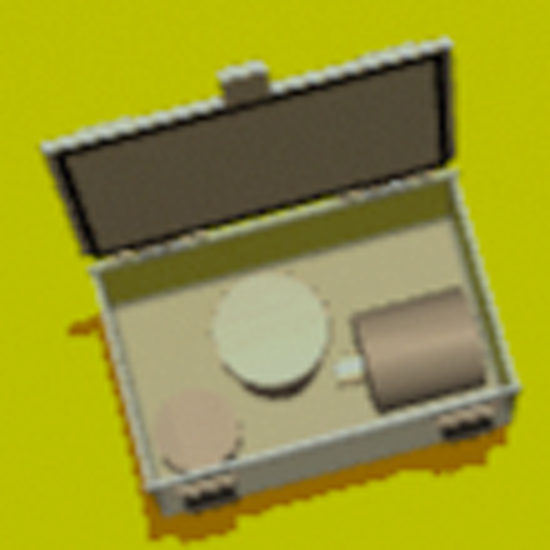

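The crop shows the rim corners at (93,268), (458,175), (520,387) and (150,487), the lid's free edge from (45,147) to (450,42), and the tab at (245,75). I'll back-project these.

```bash
cat >> h.py <<'E'
def bp(c,u,v,z):
    p=cams.camera_params(c);f=210/np.tan(np.radians(p['fov_y']/2))
    d=R.from_rotvec(p['attitude']).apply([(u-p['cx'])/f,(v-p['cy'])/f,1]);o=p['xyz'];return o+d*(z-o[2])/d[2]
E
python3 - <<'E'
from h import *
q=[bp('top',200+u/5,115+v/5,100) for u,v in ((93,268),(458,175),(520,387),(150,487))]
print(np.round(q,1)); c=np.mean(q,0);print('c',c)
d1=q[0]-q[1];d2=q[3]-q[2];x1=q[0]-q[3];x2=q[1]-q[2]
for d in (d1,d2):print(np.linalg.norm(d),np.degrees(np.arctan2(-d[0],d[1])))
for d in (x1,x2):print(np.linalg.norm(d),np.degrees(np.arctan2(d[1],d[0])))
l=[bp('top',200+u/5,115+v/5,255) for u,v in ((45,147),(450,42))]
d=l[0]-l[1];print('lid',np.round(l,1),np.linalg.norm(d),np.degrees(np.arctan2(-d[0],d[1])))
print('tab',bp('top',249,130.,273))
E
```

```text
[[619.  194.8 100. ]
 [684.2 -36.1 100. ]
 [545.1 -76.5 100. ]
 [477.7 153.5 100. ]]
c [581.52280008  58.91404744 100.        ]
239.91053098139605 15.747585586253539
239.64340400506654 16.334440995848112
147.20531972057753 16.283813645260807
144.74851840629503 16.18219863839943
lid [[645.3 204.6 255. ]
 [712.8 -28.3 255. ]] 242.48706449746834 16.158878611435153
tab [683.951765    89.13696135 273.        ]
```

```bash
cat >> h.py <<'E'
yaw=np.radians(16.15)
def down(yaw,tilt=0):
    e=np.array([np.cos(yaw),np.sin(yaw),0]);y=np.array([-e[1],e[0],0]);x=np.array([0,0,-1.])*np.cos(tilt)+e*np.sin(tilt)
    return R.from_matrix(np.c_[x,y,np.cross(x,y)])
def delta(pos,rot=None):
    s=env.read_state();r0=R.from_rotvec(s['ee_rot']);out=[]
    rr=[rot,rot*R.from_rotvec([np.pi,0,0])] if rot is not None else [r0]
    return (np.array(pos)-s['tool_pos'])/500,min(((r*r0.inv()).as_rotvec()/np.radians(60) for r in rr),key=np.linalg.norm)
E
python3 -c "
from h import *
print(R.from_rotvec(env.read_state()['ee_rot']).as_matrix().round(3))
print(delta([675,88,390],down(yaw)))"
```

```text
[[ 0.     0.359  0.933]
 [ 0.     0.933 -0.359]
 [-1.     0.     0.   ]]
(array([ 0.95550114, -0.85088661,  0.30133392]), array([-6.30276344e-05,  1.68649247e-05,  6.19431244e-01]))
```

move_arm --steps '[[[0,0,0.15,0,0,0,1],[0,0,0.3,0,0,0,1],[0.1,-0.09,0.3,0,0,0.1,1],[0.2,-0.18,0.3,0,0,0.2,1],[0.3,-0.27,0.3,0,0,0.3,1],[0.4,-0.36,0.3,0,0,0.4,1],[0.5,-0.45,0.3,0,0,0.5,1],[0.6,-0.54,0.3,0,0,0.62,1],[0.7,-0.63,0.3,0,0,0.62,1],[0.8,-0.72,0.3,0,0,0.62,1],[0.88,-0.8,0.3,0,0,0.62,1],[0.956,-0.851,0.3,0,0,0.62,0.6],[0.956,-0.851,0.3,0,0,0.62,0.6],[0.956,-0.851,0.3,0,0,0.62,0.6],[0.956,-0.851,0.3,0,0,0.62,0.6],[0.956,-0.851,0.3,0,0,0.62,0.6],[0.956,-0.851,0.3,0,0,0.62,0.6]]]'

```text
t: 2.92
tool_pos: [674.7, 88.9, 390.1]
ee_rot: [-0.223, 1.558, 0.223]
ft_force: [-0.6, 1.1, -0.8]
finger_gap: 0.595
```

```bash
python3 - <<'E'
from h import *
s=env.read_state();print(s['tool_pos'],s['ft_force'],s['finger_gap'],s['t'],delta([675,88,390],down(yaw)))
print(cams.camera_params('wrist'));
im=snap('wrist','w1')
for c in ('wrist','scene','top'):
  if c!='wrist': cams.read_camera(c)
  for k in range(3):
   if k: cams.read_camera(c)
   print(c,[(q,np.round(d['at'],1).tolist(),round(d['confidence'],2)) for q in ('lid_tab','lid_press','lid_hinge') for d in cams.place_of(c,q)[:1]])
E
```

```text
[674.6741273   88.90430912 390.1403885 ] [-0.61227226  1.05877184 -0.80613812] 0.5953386271802293 2.925 (array([ 0.00065175, -0.00180862, -0.00028078]), array([-9.11671011e-05,  8.90656000e-04, -1.88093029e-03]))
{'fov_y': 68.89641134585327, 'cx': 273.10223472925975, 'cy': 213.31281207400875, 'xyz': array([599.04520707,  67.09627016, 525.26239068]), 'attitude': array([1.75775269, 2.34240909, 0.37015565])}
wrist [('lid_tab', [685.3, 87.6, 271.1], 0.73), ('lid_press', [681.0, 94.8, 238.3], 0.93), ('lid_hinge', [660.5, 86.1, 103.9], 0.89)]
wrist [('lid_press', [682.2, 91.2, 238.7], 0.76), ('lid_hinge', [661.4, 86.4, 103.0], 0.97)]
wrist [('lid_tab', [684.5, 86.1, 271.2], 0.56)]
scene [('lid_tab', [685.4, 88.9, 273.0], 0.93), ('lid_press', [682.2, 89.1, 239.5], 0.63), ('lid_hinge', [660.4, 83.8, 103.9], 0.75)]
scene [('lid_press', [681.6, 91.1, 236.6], 0.92), ('lid_hinge', [662.6, 89.4, 102.4], 0.85)]
scene [('lid_tab', [683.4, 85.6, 272.3], 0.61), ('lid_press', [681.4, 89.2, 239.0], 0.61), ('lid_hinge', [662.2, 83.4, 100.7], 0.88)]
top [('lid_tab', [676.5, 91.9, 274.8], 0.95), ('lid_press', [682.4, 93.4, 241.0], 0.63), ('lid_hinge', [662.9, 85.8, 104.8], 0.82)]
top [('lid_tab', [678.7, 95.7, 271.1], 0.81), ('lid_press', [683.2, 90.5, 240.1], 0.72), ('lid_hinge', [660.7, 90.8, 105.9], 0.94)]
top [('lid_tab', [679.5, 93.0, 274.5], 0.74), ('lid_press', [681.9, 89.3, 237.1], 0.91), ('lid_hinge', [663.4, 85.3, 105.0], 0.81)]
```

View pics/w1.png

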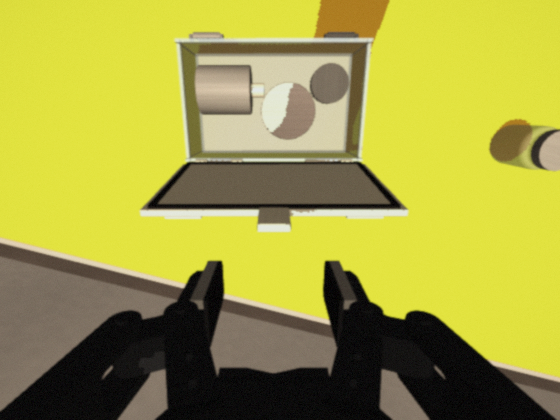

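The wrist picture shows the tab at (274,225) px, centred between the fingers (mid column about 272). The lid edge is level in the image, so the yaw is right. Next: descend and pinch.

move_arm --steps '[[[0.014,0.003,-0.05,0,0,0,0.6],[0.014,0.003,-0.1,0,0,0,0.6],[0.014,0.003,-0.14,0,0,0,0.6],[0.014,0.003,-0.18,0,0,0,0.6],[0.014,0.003,-0.21,0,0,0,0.6],[0.014,0.003,-0.23,0,0,0,0.6],[0.014,0.003,-0.23,0,0,0,0.6],[0.014,0.003,-0.23,0,0,0,0.6]]]' --newtons 30

```text
t: 5.72
tool_pos: [682.6, 89.5, 275.1]
ee_rot: [-0.222, 1.558, 0.222]
ft_force: [0.1, 0.6, 0.4]
finger_gap: 0.599
```

```bash
python3 - <<'E'
from h import *
s=env.read_state();print(s['tool_pos'],s['ft_force'],s['finger_gap'],s['t'])
a=snap('wrist','w2');b=snap('scene','s2')
cv2.imwrite('pics/m2.png',cv2.hconcat([cv2.resize(cv2.cvtColor(i,cv2.COLOR_RGB2BGR),(400,400)) for i in (a[150:420,130:420],b[170:300,250:400])]))
E
```

```text
[682.64863917  89.45288958 275.14782122] [0.1437286  0.56936513 0.35251094] 0.5986826756636303 5.725
```

View pics/m2.png

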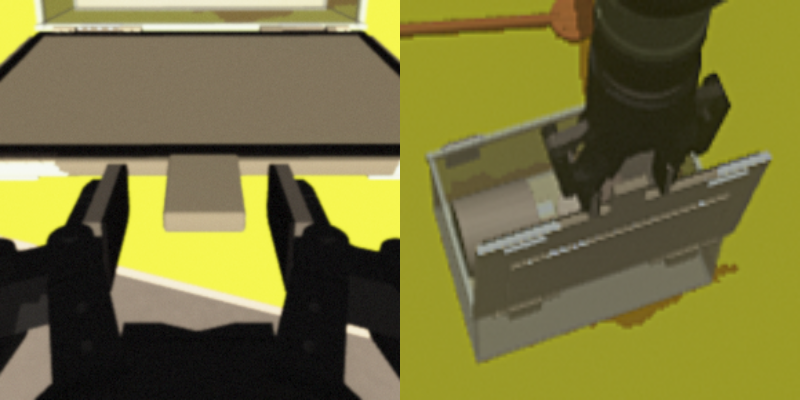

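The fingers straddle the tab (crop columns 165–243, fingers at 128 and 270) and sit about 1.5 mm off centre. I'll nudge +y and close.

move_arm --steps '[[[-0.001,0.003,0,0,0,0,0.6],[-0.001,0.003,0,0,0,0,0.3],[-0.001,0.003,0,0,0,0,0.2],[-0.001,0.003,0,0,0,0,0.2],[-0.001,0.003,0,0,0,0,0.2],[-0.001,0.003,0,0,0,0,0.2]]]' --newtons 25

```text
t: 6.58
tool_pos: [682.3, 91.2, 275.6]
ee_rot: [-0.222, 1.557, 0.222]
ft_force: [0.2, 1.3, 4.1]
finger_gap: 0.316
```

```bash
cat > plan.py <<'E'
from h import *
import sys
s=env.read_state();p=s['tool_pos'];print('ft',s['ft_force'].round(1),'gap',s['finger_gap'],'t',s['t'])
c,sn=np.cos(yaw),np.sin(yaw)
H=float(sys.argv[1]);e=p[0]*c+p[1]*sn;z=p[2]+4
r=np.hypot(H-e,z-104);th0=np.arctan2(z-104,H-e);print('e',e,'lat',-p[0]*sn+p[1]*c,'r',r,'th0',th0)
for th in np.arange(np.floor(th0*10)/10,float(sys.argv[2]),-0.1):
    de=H-r*np.cos(th)-e;dz=104+r*np.sin(th)-z
    print(round(th,2),np.round(np.array([de*c,de*sn,dz])/500,3))
E
python3 plan.py 658.5 -0.06
```

```text
ft [0.2 1.3 4.1] gap 0.31610919639309604 t 6.575
e 680.770239351298 lat -102.23594880685239 r 177.02136944293167 th0 1.6969359389044034
1.6 [-0.033 -0.01   0.003]
1.5 [-0.067 -0.019  0.002]
1.4 [-0.101 -0.029 -0.002]
1.3 [-0.134 -0.039 -0.01 ]
1.2 [-0.166 -0.048 -0.021]
1.1 [-0.197 -0.057 -0.036]
1.0 [-0.227 -0.066 -0.053]
0.9 [-0.254 -0.074 -0.074]
0.8 [-0.28  -0.081 -0.097]
0.7 [-0.303 -0.088 -0.123]
0.6 [-0.323 -0.094 -0.151]
0.5 [-0.341 -0.099 -0.181]
0.4 [-0.356 -0.103 -0.213]
0.3 [-0.368 -0.106 -0.247]
0.2 [-0.376 -0.109 -0.281]
0.1 [-0.381 -0.11  -0.316]
-0.0 [-0.383 -0.111 -0.351]
```

move_arm --steps '[[[-0.016,-0.005,0.002,0,0,0,0.2],[-0.033,-0.01,0.003,0,0,0,0.2],[-0.05,-0.014,0.003,0,0,0,0.2],[-0.067,-0.019,0.002,0,0,0,0.2],[-0.084,-0.024,0,0,0,0,0.2],[-0.101,-0.029,-0.002,0,0,0,0.2],[-0.118,-0.034,-0.006,0,0,0,0.2],[-0.134,-0.039,-0.01,0,0,0,0.2],[-0.15,-0.043,-0.015,0,0,0,0.2],[-0.166,-0.048,-0.021,0,0,0,0.2],[-0.166,-0.048,-0.021,0,0,0,0.2]]]'

```text
t: 7.95
tool_pos: [598.2, 66.8, 265.1]
ee_rot: [-0.222, 1.559, 0.221]
ft_force: [-1.4, 0.1, 5.6]
finger_gap: 0.316
```

```bash
python3 plan.py 658.5 -0.06; python3 - <<'E'
from h import *
a=snap('wrist','w3');b=snap('scene','s3')
cv2.imwrite('pics/m3.png',cv2.hconcat([cv2.resize(cv2.cvtColor(i,cv2.COLOR_RGB2BGR),(400,400)) for i in (a[150:420,130:420],b[170:300,250:400])]))
for c in ('scene','wrist'):print([(q,np.round(d['at'],1).tolist(),round(d['confidence'],2)) for q in ('tub','lid_tab','lid_press','lid_hinge') for d in cams.place_of(c,q)[:1]])
E
```

```text
ft [-1.4  0.1  5.6] gap 0.31551782619803087 t 7.95
e 593.138817996503 lat -102.21576647168185 r 177.5810970386711 th0 1.193870496488687
1.1 [-0.029 -0.008 -0.014]
1.0 [-0.059 -0.017 -0.031]
0.9 [-0.086 -0.025 -0.052]
0.8 [-0.112 -0.032 -0.075]
0.7 [-0.135 -0.039 -0.101]
0.6 [-0.156 -0.045 -0.13 ]
0.5 [-0.174 -0.05  -0.16 ]
0.4 [-0.189 -0.055 -0.192]
0.3 [-0.2   -0.058 -0.225]
0.2 [-0.209 -0.06  -0.26 ]
0.1 [-0.214 -0.062 -0.295]
-0.0 [-0.216 -0.062 -0.33 ]
[('tub', [587.8, 62.3, -3.9], 0.71), ('lid_tab', [608.8, 63.9, 262.6], 0.9), ('lid_press', [616.6, 73.2, 233.3], 0.57), ('lid_hinge', [660.4, 86.1, 99.1], 0.72)]
[('lid_tab', [606.1, 66.5, 262.9], 0.95), ('lid_press', [618.5, 72.2, 234.1], 0.9), ('lid_hinge', [662.3, 86.9, 103.0], 0.86)]
```

View pics/m3.png

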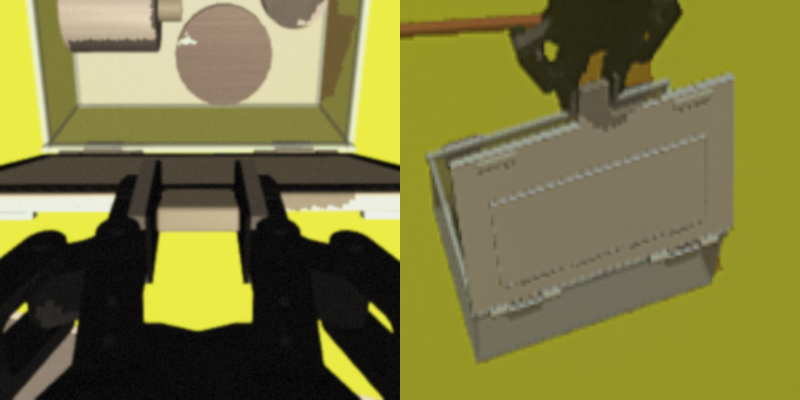

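The lid follows, still pinched at the tab (crop 200,215), and the forces are small. Continuing down.

move_arm --steps '[[[-0.015,-0.004,-0.007,0,0,0,0.2],[-0.029,-0.008,-0.014,0,0,0,0.2],[-0.044,-0.013,-0.022,0,0,0,0.2],[-0.059,-0.017,-0.031,0,0,0,0.2],[-0.073,-0.021,-0.041,0,0,0,0.2],[-0.086,-0.025,-0.052,0,0,0,0.2],[-0.099,-0.029,-0.063,0,0,0,0.2],[-0.112,-0.032,-0.075,0,0,0,0.2],[-0.124,-0.036,-0.088,0,0,0,0.2],[-0.135,-0.039,-0.101,0,0,0,0.2],[-0.146,-0.042,-0.115,0,0,0,0.2],[-0.156,-0.045,-0.13,0,0,0,0.2],[-0.165,-0.048,-0.145,0,0,0,0.2],[-0.174,-0.05,-0.16,0,0,0,0.2],[-0.182,-0.053,-0.176,0,0,0,0.2],[-0.189,-0.055,-0.192,0,0,0,0.2],[-0.195,-0.056,-0.208,0,0,0,0.2],[-0.2,-0.058,-0.225,0,0,0,0.2],[-0.2,-0.058,-0.225,0,0,0,0.2]]]'

```text
t: 10.82
tool_pos: [496.1, 37.3, 151.3]
ee_rot: [-0.222, 1.564, 0.221]
ft_force: [-6.4, -2.4, 1.4]
finger_gap: 0.316
```

```bash
python3 plan.py 658.5 -0.06; python3 - <<'E'
from h import *
for c in ('scene','wrist','top'):cams.read_camera(c);print([(q,np.round(d['at'],1).tolist(),round(d['confidence'],2)) for q in ('tub','lid_tab','lid_press','lid_hinge') for d in cams.place_of(c,q)[:1]])
E
```

```text
ft [-6.4 -2.4  1.4] gap 0.31570586373706194 t 10.825
e 486.89508097569376 lat -102.18234623051052 r 179.09868347611126 th0 0.2902985507911365
0.2 [-0.008 -0.002 -0.031]
0.1 [-0.013 -0.004 -0.067]
0.0 [-0.014 -0.004 -0.103]
[('tub', [584.5, 60.5, -3.1], 0.82), ('lid_tab', [510.7, 34.4, 156.8], 0.65), ('lid_press', [533.0, 47.0, 152.8], 0.74), ('lid_hinge', [658.6, 86.7, 103.2], 0.69)]
[('tub', [585.1, 61.4, -1.4], 0.57), ('lid_tab', [503.6, 34.7, 158.5], 0.87), ('lid_press', [538.9, 50.8, 149.0], 0.78)]
[('lid_tab', [355.1, -27.4, -0.1], 0.23)]
```

move_arm --steps '[[[-0.006,-0.002,-0.01,0,0,0,0.2],[-0.009,-0.003,-0.02,0,0,0,0.2],[-0.012,-0.003,-0.031,0,0,0,0.2],[-0.014,-0.004,-0.042,0,0,0,0.2],[-0.015,-0.004,-0.054,0,0,0,0.2],[-0.017,-0.005,-0.066,0,0,0,0.2],[-0.018,-0.005,-0.077,0,0,0,0.2],[-0.018,-0.005,-0.087,0,0,0,0.2],[-0.018,-0.005,-0.094,0,0,0,0.2],[-0.018,-0.005,-0.094,0,0,0,0.2]]]'

```text
t: 12.82
tool_pos: [486.3, 34.6, 104.3]
ee_rot: [-0.223, 1.566, 0.22]
ft_force: [-0.8, -2.5, 0.1]
finger_gap: 0.32
```

```bash
python3 plan.py 658.5 -0.06; python3 - <<'E'
from h import *
for c in ('scene','wrist'):snap(c,'4'+c);print([(q,np.round(d['at'],1).tolist(),round(d['confidence'],2)) for q in ('tub','lid_tab','lid_press','lid_hinge') for d in cams.place_of(c,q)[:1]])
E
```

```text
ft [-0.8 -2.5  0.1] gap 0.3204239396079896 t 12.825
e 476.70311701593533 lat -102.04064088882785 r 181.84775780891104 th0 0.023654981441581315
0.0 [-0.    -0.    -0.009]
[('tub', [587.9, 62.8, -1.8], 0.74), ('lid_tab', [498.7, 32.9, 112.9], 0.81), ('lid_press', [526.6, 44.5, 114.5], 0.74), ('lid_hinge', [661.3, 85.6, 98.5], 0.86)]
[('tub', [589.2, 61.1, 1.5], 0.65), ('lid_tab', [497.7, 33.5, 112.5], 0.85), ('lid_press', [533.1, 48.3, 114.9], 0.82)]
```

move_arm --steps '[[[0,0,-0.004,0,0,0,0.2],[0,0,-0.008,0,0,0,0.2],[0,0,-0.008,0,0,0,0.2]]]'

```text
t: 13.7
tool_pos: [486.1, 34.6, 100.4]
ee_rot: [-0.223, 1.566, 0.22]
ft_force: [-2.8, -3.4, 0.0]
finger_gap: 0.321
```

move_arm --steps '[[[0,0,-0.004,0,0,0,0.2],[0,0,-0.006,0,0,0,0.2],[0,0,-0.006,0,0,0,0.2]]]'

```text
t: 14.08
tool_pos: [486.1, 34.6, 97.3]
ee_rot: [-0.223, 1.566, 0.22]
ft_force: [-3.4, -2.4, 0.1]
finger_gap: 0.318
```

```bash
python3 - <<'E'
from h import *
r={}
for c in ('scene','wrist'):
  r[c]=snap(c,'5'+c);print([(q,np.round(d['at'],1).tolist(),round(d['confidence'],2)) for q in ('tub','lid_tab','lid_press','lid_hinge') for d in cams.place_of(c,q)[:1]])
a,b=r['wrist'],r['scene']
cv2.imwrite('pics/m5.png',cv2.hconcat([cv2.resize(cv2.cvtColor(i,cv2.COLOR_RGB2BGR),(400,400)) for i in (a[150:420,130:420],b[170:300,250:400])]))
E
```

```text
[('tub', [587.6, 60.9, -6.7], 0.6), ('lid_tab', [496.8, 33.2, 102.9], 0.66), ('lid_press', [529.0, 44.7, 109.8], 0.84), ('lid_hinge', [661.5, 84.9, 101.9], 0.82)]
[('tub', [588.5, 63.4, 0.0], 0.96), ('lid_tab', [498.8, 33.6, 106.1], 0.77), ('lid_press', [528.1, 46.8, 109.1], 0.92)]
```

View pics/m5.png

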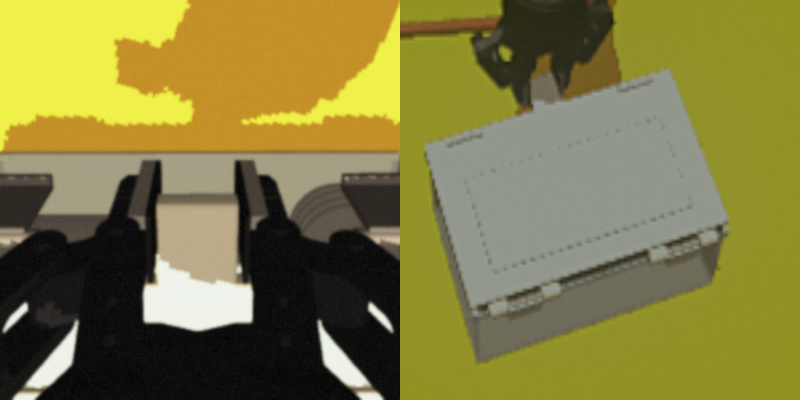

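The lid is nearly level and the tab is still pinched (crop 200,240). I'll creep down until the seal shows as a rise in force.

move_arm --steps '[[[0,0,-0.003,0,0,0,0.2],[0,0,-0.003,0,0,0,0.2]]]'

```text
t: 14.82
tool_pos: [486.1, 34.6, 95.9]
ee_rot: [-0.223, 1.566, 0.22]
ft_force: [-3.7, -3.6, 0.2]
finger_gap: 0.32
```

move_arm --steps '[[[0,0,-0.003,0,0,0,0.2],[0,0,-0.003,0,0,0,0.2]]]'

```text
t: 15.08
tool_pos: [486.1, 34.6, 94.5]
ee_rot: [-0.223, 1.566, 0.22]
ft_force: [-4.9, -2.5, 2.6]
finger_gap: 0.32
```

move_arm --steps '[[[0,0,-0.002,0,0,0,0.2],[0,0,-0.002,0,0,0,0.2]]]'

```text
t: 15.32
tool_pos: [486.2, 34.6, 93.8]
ee_rot: [-0.223, 1.566, 0.22]
ft_force: [-5.7, -3.4, 5.0]
finger_gap: 0.319
```

Seated: the force rose from 2.6 to 5 N over 0.7 mm. Releasing.

move_arm --steps '[[[0,0,0,0,0,0,0.4],[0,0,0,0,0,0,0.5],[0,0,0,0,0,0,0.6],[0,0,0,0,0,0,0.6],[0,0,0,0,0,0,0.6],[0,0,0,0,0,0,0.6],[0,0,0,0,0,0,0.6]]]'

```text
t: 16.2
tool_pos: [486.2, 34.6, 93.8]
ee_rot: [-0.223, 1.566, 0.22]
ft_force: [-0.3, -0.3, -0.4]
finger_gap: 0.601
```

```bash
python3 - <<'E'
from h import *
s=env.read_state();print(s['tool_pos'],s['ft_force'],s['finger_gap'])
a=[]
for c in ('scene','wrist'):
 for k in range(3):
  r=snap(c,'6'+c);print([(q,np.round(d['at'],1).tolist(),round(d['confidence'],2)) for q in ('tub','lid_tab','lid_press') for d in cams.place_of(c,q)[:1]])
E
```

```text
[486.1545221   34.59159119  93.79828225] [-0.31924937 -0.25780926 -0.43613447] 0.6014455742091659
[('tub', [586.3, 61.6, -3.0], 0.58), ('lid_tab', [500.2, 34.1, 105.8], 0.76), ('lid_press', [536.7, 460.1, -0.9], 0.64)]
[('tub', [588.3, 59.9, -2.0], 0.96), ('lid_tab', [497.7, 34.7, 104.7], 0.94), ('lid_press', [528.6, 46.3, 109.2], 0.97)]
[('tub', [588.2, 62.7, -3.3], 0.91), ('lid_tab', [500.3, 32.2, 103.1], 0.84), ('lid_press', [527.6, 44.9, 107.7], 0.65)]
[('tub', [586.9, 62.7, -2.2], 0.63), ('lid_tab', [499.9, 33.8, 105.0], 0.86), ('lid_press', [528.7, 48.8, 107.4], 0.63)]
[('tub', [589.9, 62.9, -3.6], 0.86), ('lid_tab', [495.6, 34.4, 102.8], 0.9), ('lid_press', [526.8, 49.3, 107.0], 0.93)]
[('tub', [588.3, 62.8, -0.2], 0.76), ('lid_tab', [497.5, 32.5, 101.8], 0.62), ('lid_press', [527.3, 49.1, 107.5], 0.56)]
```

Free: the force is near 0, the lid is closed and the tub hasn't moved. Next: rise, shut the fingers, move over the press point at about (528.5,47), and hover.

move_arm --steps '[[[0,0,0.06,0,0,0,0.6],[0,0,0.12,0,0,0,0.6],[0,0,0.17,0,0,0,0.6],[0.03,0.01,0.17,0,0,0,0],[0.06,0.018,0.17,0,0,0,0],[0.085,0.025,0.17,0,0,0,0],[0.085,0.025,0.17,0,0,0,0],[0.085,0.025,0.15,0,0,0,0],[0.085,0.025,0.12,0,0,0,0],[0.085,0.025,0.09,0,0,0,0],[0.085,0.025,0.07,0,0,0,0],[0.085,0.025,0.062,0,0,0,0],[0.085,0.025,0.06,0,0,0,0],[0.085,0.025,0.06,0,0,0,0]]]'

```text
t: 19.15
tool_pos: [529.0, 47.1, 124.1]
ee_rot: [-0.223, 1.565, 0.22]
ft_force: [0.2, 1.0, 0.1]
finger_gap: -0.002
```

```bash
python3 - <<'E'
from h import *
s=env.read_state();print(s['tool_pos'],s['ft_force'],s['finger_gap'])
a,b=snap('wrist','7w'),snap('scene','7s')
cv2.imwrite('pics/m7.png',cv2.hconcat([cv2.resize(cv2.cvtColor(i,cv2.COLOR_RGB2BGR),(400,400)) for i in (a[150:420,130:420],b[170:300,250:400])]))
E
```

```text
[528.98497869  47.07389391 124.13160724] [0.15609247 1.02100918 0.06408305] -0.0016719663846542963
```

View pics/m7.png

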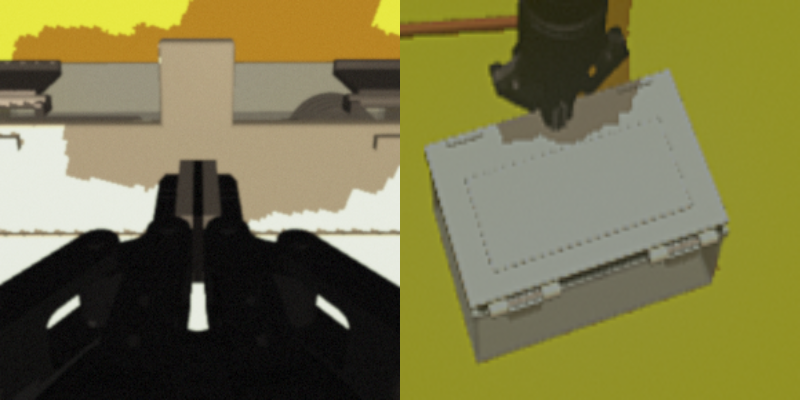

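The shut fingertips (crop 198,165) hover over the front border, just behind the tab and in line with it (198,85). Descending in small steps.

move_arm --steps '[[[0,0,-0.004,0,0,0,0],[0,0,-0.008,0,0,0,0],[0,0,-0.01,0,0,0,0],[0,0,-0.01,0,0,0,0]]]'

```text
t: 19.75
tool_pos: [529.0, 47.1, 119.2]
ee_rot: [-0.223, 1.565, 0.22]
ft_force: [0.3, -0.1, -0.3]
finger_gap: 0.004
```

move_arm --steps '[[[0,0,-0.003,0,0,0,0],[0,0,-0.003,0,0,0,0],[0,0,-0.003,0,0,0,0]]]'

```text
t: 20.12
tool_pos: [528.9, 47.1, 117.6]
ee_rot: [-0.223, 1.565, 0.22]
ft_force: [0.5, -0.2, 0.1]
finger_gap: 0.0
```

move_arm --steps '[[[0,0,-0.002,0,0,0,0],[0,0,-0.002,0,0,0,0]]]'

```text
t: 20.38
tool_pos: [529.0, 47.1, 116.8]
ee_rot: [-0.223, 1.565, 0.22]
ft_force: [-0.1, 0.5, 1.8]
finger_gap: 0.001
```

move_arm --steps '[[[0,0,-0.002,0,0,0,0],[0,0,-0.002,0,0,0,0]]]'

```text
t: 20.62
tool_pos: [529.0, 47.0, 116.1]
ee_rot: [-0.223, 1.565, 0.22]
ft_force: [-2.1, -0.5, 4.6]
finger_gap: 0.003
```

move_arm --steps '[[[0,0,-0.002,0,0,0,0],[0,0,-0.003,0,0,0,0],[0,0,-0.003,0,0,0,0]]]'

```text
t: 21.0
tool_pos: [529.1, 47.0, 115.4]
ee_rot: [-0.223, 1.564, 0.22]
ft_force: [-3.3, 0.0, 8.4]
finger_gap: -0.0
```

move_arm --steps '[[[0,0,-0.003,0,0,0,0],[0,0,-0.004,0,0,0,0],[0,0,-0.004,0,0,0,0]]]'

```text
t: 21.38
tool_pos: [529.1, 46.9, 114.6]
ee_rot: [-0.224, 1.564, 0.22]
ft_force: [-4.1, -1.3, 12.6]
finger_gap: -0.001
```

move_arm --steps '[[[0,0,-0.003,0,0,0,0],[0,0,-0.003,0,0,0,0],[0,0,-0.003,0,0,0,0],[0,0,-0.003,0,0,0,0],[0,0,-0.003,0,0,0,0],[0,0,-0.003,0,0,0,0],[0,0,-0.003,0,0,0,0],[0,0,-0.003,0,0,0,0],[0,0,-0.003,0,0,0,0],[0,0,-0.003,0,0,0,0],[0,0,-0.003,0,0,0,0],[0,0,-0.003,0,0,0,0],[0,0,-0.003,0,0,0,0],[0,0,-0.003,0,0,0,0],[0,0,-0.003,0,0,0,0],[0,0,-0.003,0,0,0,0],[0,0,-0.003,0,0,0,0],[0,0,-0.003,0,0,0,0],[0,0,-0.003,0,0,0,0],[0,0,-0.003,0,0,0,0]]]'

```text
t: 23.88
tool_pos: [529.1, 46.9, 114.4]
ee_rot: [-0.224, 1.563, 0.219]
ft_force: [-4.8, -0.5, 12.7]
finger_gap: -0.002
```

```bash
python3 - <<'E'
from h import *
for k in range(8):
  print(env.read_state()['ft_force'].round(1));cams.read_camera('scene')
print([(q,np.round(d['at'],1).tolist(),round(d['confidence'],2)) for q in ('tub','lid_press','bowl','jar','spoon') for d in cams.place_of('scene',q)[:1]])
print(env.read_state()['t'],env.read_state()['tool_pos'])
E
```

```text
[-4.8 -0.5 12.7]
[-4.5 -0.3 12.3]
[-3.5 -0.7 13.2]
[-4.   0.9 13.5]
[-3.8 -0.2 12.1]
[-4.2 -0.  13.2]
[-5.1 -0.5 13.7]
[-3.4 -0.4 13.4]
[('tub', [589.7, 59.5, -4.2], 0.89), ('lid_press', [528.9, 44.2, 106.5], 0.78), ('bowl', [509.6, -451.7, 0.2], 0.94), ('jar', [534.9, 458.5, -2.9], 0.82), ('spoon', [356.6, -23.7, 3.1], 0.72)]
24.525 [529.10075225  46.90815495 114.37974407]
```

The force is steady at about 13 N down (13.6 N in total) and has held for over 3 s. Handing in.

```bash
python3 -c "
from h import *
order.hand_in();s=env.read_state();print(s['t'],s['ft_force'],s['tool_pos'])"
```

```text
the job is handed in; nothing more can be done
the job is handed in; nothing more can be done
```

I closed the lid by its tab, let go, and handed in with the shut fingertips still pressing on the front border.

- **Closing:** I pinched the tab, swung the lid over and eased it down until the seal pushed back with about 5 N. After letting go of the tab, the force on the tool read about 0 N.
- **Pressing:** The tool was at (529, 47) mm, and the camera put the press point at (529, 44). The downward force read 12–14 N for more than 3 s before hand-in, about 13.6 N in total including a sideways part of about 4 N.
- **Surroundings:** In the last camera check the tub, bowl, jar and spoon were all within measurement noise of where they started.
- **Not checked:** I couldn't read the lid and seal joints directly. That the lid is closed and the seal squeezed comes from the forces and pictures. No reading was possible after hand-in, and it reports no verdict.
- **Other:** During the swing the tub took a sideways force of up to about 7 N, with no visible shift. None of the last checks failed or disagreed, and hand-in was at about 24.5 s of the 67 s allowed.

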